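Key the ball cup into the sprung nest, then tip the tilt-out bin into it

ROBOT

A 6-joint arm with a two-finger parallel gripper is mounted at the origin on a cart in front of the work surface, level with it; the furniture and walls round the work are solid. World frame = base frame: x ahead of the robot, y to its left, z up, the work surface at z = 0. Lengths are in mm, angles in rad, forces in N, time in s.
With the tool pointing down it reaches from about 275 to 750 mm from the base axis. Payload 10.2 kg.
Tool frame: the origin (TCP) lies at the very end of the fingers, on their centre line; the grasp point (between the pads) lies 19 mm behind it; z points along the fingers, y is the line along which they close (so a half turn about z gives the same grasp; the last joint's range is limited). The gripper opens to 85 mm and grips with 20 to 120 N. Pads are 22 mm wide; open, the fingers measure 114 mm over their backs; the gripper's body (76 mm by 85 mm) begins 54 mm behind the grasp point. The pads swing forward as they close: fully open they stand 13 mm farther back than shut.
Start: joints at [-1.482, 0.313, 1.498, -0, 1.331, -0.223], TCP at [161.043, -499.696, 231.294] pointing down, gripper open.
Joint ranges: [-2.94, 2.94], [-0.97, 2.17], [0.19, 2.56], [-1.23, 4.37], [0.02, 3.11], [-2.88, 2.88]. Speed limits (rad/s): [2.39, 2.39, 3.01, 3.14, 3.14, 3.14].

INTERFACE

Orientations are given as a unit quaternion [w, x, y, z].
In Python, from rig import ctrl gives the robot as it stands.
- The arm moves only by the shell command python3 -m inch 'ROWS' [OPENING] [FORCE]. ROWS is text: rows parted by semicolons, each of 6 numbers parted by spaces: the shift along the tool's x, y, z in mm, then the turn, a rotation vector about the tool's x, y, z in units of 6 degrees (1.0 is 6 degrees). A call has exactly 10 rows; each row shifts and turns the commanded pose from where the row before left it, along the tool's axes as they then stand; what a row does not reach is not made up. A row lasts 1/12 s, in which the tool goes at most 41.7 mm and 7.16 degrees, less where a joint would pass 70% of its speed; a pose out of reach is approached as far as the arm can. A call with a gripper value outside its range is refused whole. OPENING is the opening, from 0 (shut) to 1 (fully open), set as the call begins (- or left out, the last holds). The fingers move at their own pace and stop on an object; FORCE is the grip in N (left out, the last holds). Time passes only in rows, so rows that do not move let the fingers close, or fill a call up. It gives the time, the measured TCP pose, the force, the opening and the grip force at its end, in the units of the state.
- ctrl.sense(): the state, without advancing time (a new reading comes with each control period).
- ctrl.capture(name): name is "scene" or "top"; returns a dict with "image" (420x560x3 uint8, red, green, blue), "intrinsics" (3x3 intrinsics, pixels), "D" ([k1, k2, p1, p2, k3] as OpenCV has them; the pictures are not rectified), "rvec" (rotation vector, rad) and "tvec" (3), from world to camera coordinates, as OpenCV has them. Camera axes: x right, y down, z forward; pixel columns grow to the right and rows downward; lengths in mm; the calibration is good to about 2 mm. A picture is of the moment at which its call begins. There is no depth.
- ctrl.finish_job(): hands the job in; it is judged then, once.
The state is a dict: "time_s": time; "joints": joint angles; "dq": joint speeds; "tau": joint torques, N m; "eef_pos": TCP position; "ee_rot": TCP orientation; "force": force on the tool from outside, world axes, zero at the start; "wrist_torque": the same for the moment, N m; "grip_width": opening from 0.0 (shut) to 1.0 (fully open); "grip_force": force on a finger pad.
Only numpy, scipy, OpenCV 4.12 (cv2) and the standard library are available. Lean on these libraries where they do the work, as an engineer would, in place of code of your own. Each camera call takes 0.05 s, during which the arm holds its last target. There are 200 camera calls.

TASK

On the small ball feeder, fit the cup that has four lugs into the round sprung nest: press it lightly and turn it until its lugs drop into the four keyways and it is fully home, then let go of it. Then pull the tilt-out bin forward to its stop by its bar and leave it there, so that all three steel balls end up in the cup. Do not press hard, and leave the plain-collared cup and the things standing beside the cups undisturbed.

Things in the scene. Friction and masses are not known exactly. Their poses are not given: they have to be found in the camera images.
- cup_mid (a point): Middle (33 mm above the underside, z up) of the upright aluminium cup to fit: open top, 66 mm high, 54 mm outside, 48 mm inside, 130 g. Four lugs along its own +-x and +-y: 9 mm wide, 6 to 16 mm above the underside, reaching 37 mm from the axis; below them a 6 mm foot tapering to 46 mm. Bystanders stand close along its own x: grip across its own y, above the lugs.
- plain_cup_mid (a point): Centre, half-way up, of another loose cup of the same size and material, but with a plain round collar (74 mm diameter) in place of the lugs: it does not fit the nest. Leave it alone. It may stand left or right of the feeder, the lugged cup on the other side.
- nest_top (a point): On the nest's axis at the top of its ring, unpressed (34 mm above the table). Steel ring 94 mm across, bore 60 mm, four keyways 17 mm wide, 90 degrees apart, turned differently each run and NOT given by these axes, which are the stand's (-x its front, +x to the bin). Lugs off the keyways: cup middle 27 mm above this point; lugs in, fully home, tops flush: 17 mm above.
- nest (a joint): How far the nest is pressed down on its spring, m: 0 at rest, 0.006 at the bottom. It starts to sink at about 6 N and bottoms at about 10 N; it carries the full cup without sinking. Pressed with the lugs on the ring it sinks; when turning (a quarter turn at most) brings the lugs over the keyways they drop in and it springs back up.
- bin (a joint): Tilt of the grey tilt-out bin, rad: about 0 upright at the back of the feeder, 1.85 at its forward stop, where its front wall slopes down over the cup and the balls roll out. The hinge is stiff (about 0.16 N m friction), so the bin stays where it is left.
- bin_hinge (a point): Middle of the bin's hinge line (this point's y axis), 101 mm behind the nest axis, 115 mm above the table, at the foot of the bin's front wall. The bin's top swings towards this point's -x, over the nest. Bin 30 mm wide, 56 mm deep, front wall 85 mm high, back wall 60 mm; metal cheeks 62 mm over all (with pin heads) carry it.
- bin_bar (a point): Middle of the bin's pull bar: round, steel, 10 mm thick, 66 mm long, parallel to the hinge line, 75 mm behind and 95 mm above it when upright (121 mm from it), 43 mm clear of the bin's walls. Can be pinched across from above; it turns in a light grip as the bin swings. At the stop it is 112 mm in front of the hinge and 46 mm above it.
- ball_0_center (a point): Centre of a steel ball, 20 mm diameter, 33 g, lying in the bin.
- ball_1_center (a point): Centre of the second such ball.
- ball_2_center (a point): Centre of the third such ball.
- oil_bottle: Bystander: clear sample bottle with a black cap, 50 mm diameter, 102 mm high, standing about 82 mm from the lugged cup's axis on its +x side; origin at its underside.
- label_roll: Bystander: upright roll of green labels, 61 mm diameter, 74 mm high, standing about 83 mm from the lugged cup's axis on its -x side; origin at its underside.
- balm_tin: Bystander: low white tin, 90 mm diameter, 32 mm high, standing beside the plain-collared cup, about 95 mm from its axis; origin at its underside.
Mind the look-alikes: they are no part of the job. What is shaped like the part that bears cup_mid but blue is not meant.

How it is judged (in metres and radians):
On the way, in this order (a step that is already met when the one before it is completed fails the run):
1. the lugged cup is fully home in the nest and let go, the bin not yet tipped (z of cup_mid in the frame of nest_top below 0.0195 m and horizontal distance between cup_mid and nest_top below 0.006 m and angle between cup_mid's own z axis and vertical below 0.06 rad and contact force between cup and the fingers below 0.1 N and value of joint bin below 0.5 rad), for 0.2 s.
2. the bin is pulled forward to its stop (value of joint bin above 1.76 rad), for 0.2 s.
At the end, for the whole second after the job is handed in: The lugged cup is upright and fully home in the nest (within 2.5 mm of its seated height, 6 mm of the axis), at rest; the bin stays at its forward stop (over 1.74 rad); all three balls lie inside the cup (z of cup_mid in the frame of nest_top below 0.0195 m and horizontal distance between cup_mid and nest_top below 0.006 m and angle between cup_mid's own z axis and vertical below 0.06 rad and value of joint bin above 1.74 rad and horizontal distance between each of ball_0_center, ball_1_center, ball_2_center and cup_mid below 0.018 m and z of each of ball_0_center, ball_1_center, ball_2_center in the frame of cup_mid below 0.025 m and linear speed of cup below 0.02 m/s); the robot touches nothing.
It fails at once if the cup is pressed on the nest with more than 45 N (contact force between cup and nest above 45 N).
It fails at once if the plain-collared cup is moved more than 3 cm (distance of plain_cup_mid from where it was at the start of the episode above 0.03 m).
It fails at once if the oil bottle is moved more than 3 cm or tipped (distance of oil_bottle from where it was at the start of the episode above 0.03 m or angle between oil_bottle's own z axis and vertical above 0.4 rad).
It fails at once if the label roll is moved more than 3 cm or tipped (distance of label_roll from where it was at the start of the episode above 0.03 m or angle between label_roll's own z axis and vertical above 0.4 rad).
It fails at once if the balm tin is moved more than 3 cm (distance of balm_tin from where it was at the start of the episode above 0.03 m).
It also fails if it takes over 72 s, if anything falls off the work surface, if the arm or the gripper's body presses on something with over 40 N, if the wrist force passes 120 N, or if a joint passes its speed limit or range.

## Working session

There is one attempt and no reset: what is moved stays moved. The work goes in short steps, Python scripts to look and compute and a shell command to move; the robot and the scene stay as the last step left them, time stands still between calls to the robot, and variables do not carry over. Pictures are saved under pics/ and viewed, at most 10 in all, crops included, and the job is handed in when it is done.

```bash
ls; mkdir -p pics
cat > h.py <<'E'
import numpy as np, cv2
from rig import ctrl
def cap(n,f):
    c=ctrl.capture(n); np.savez('pics/'+f+'.npz',**c); cv2.imwrite('pics/'+f+'.png',c['image'][:,:,::-1]); return c
def load(f): return dict(np.load('pics/'+f+'.npz'))
def ray(c,uv):
    p=cv2.undistortPoints(np.array(uv,float).reshape(-1,1,2),c['intrinsics'],c['D']).reshape(-1,2)
    R=cv2.Rodrigues(c['rvec'])[0]; o=-R.T@c['tvec'].ravel()
    return o,np.c_[p,np.ones(len(p))]@R
def plane(c,uv,z):
    o,d=ray(c,uv); return o+d*((z-o[2])/d[:,2])[:,None]
def proj(c,P):
    return cv2.projectPoints(np.array(P,float).reshape(-1,1,3),c['rvec'],c['tvec'],c['intrinsics'],c['D'])[0].reshape(-1,2)
E
python3 - <<'E'
from h import *
a=cap('scene','s0');b=cap('top','t0')
for c in(a,b):print(ray(c,[280,210]))
print(ctrl.sense())
E
```

```text
pics
(array([-64.65428268, 801.49047049, 693.18905223]), array([[ 0.50238594, -0.71623763, -0.48442103]]))
(array([ 390.83771657,   -9.21358901, 1226.03218341]), array([[ 0.1428993 , -0.01115359, -0.9897303 ]]))
{'time_s': 0.1, 'joints': array([-1.48238849e+00,  3.13390951e-01,  1.49835975e+00,  4.19973012e-06,
        1.33101176e+00, -2.23388499e-01]), 'dq': array([ 7.25446142e-04,  3.90637614e-04, -1.45415632e-03,  6.51479002e-05,
        2.07390615e-04,  8.96311082e-04]), 'tau': array([ 3.41167186e-03, -4.12894499e+01, -2.60140300e+01, -1.41422461e-04,
        3.01225082e-03, -6.11635500e-06]), 'eef_pos': array([ 161.02781888, -499.45108527,  230.79440308]), 'ee_rot': array([-5.83435698e-04,  9.87872381e-01,  1.55266918e-01,  4.14803101e-05]), 'force': array([-0.49171935, -0.49752753, -0.21771093]), 'wrist_torque': array([-0.02368556, -0.05251705, -0.01474143]), 'grip_force': 0.0, 'grip_width': 0.9989862832937478}
```

View pics/t0.png

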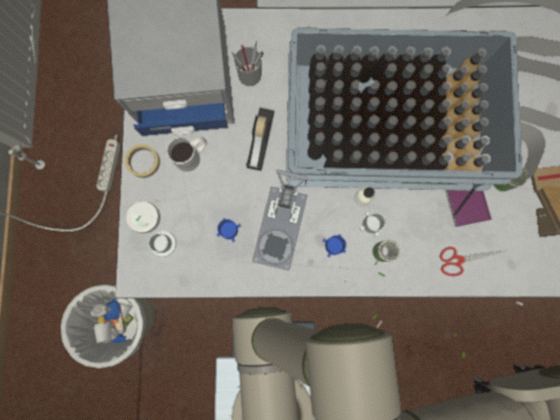

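View pics/s0.png

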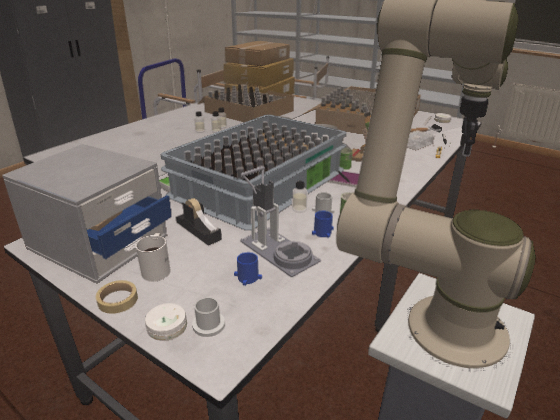

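Top view: candidates for the cup are (373,223), which is aluminium with the capped bottle at (367,195) and the green roll at (388,251); (161,243), aluminium with a round collar beside the white tin at (143,216); and blue ones at (228,230) and (335,245). The one at (373,223) fits the description. The nest is at (275,247), the bin at about (288,200). I'll confirm in one enlarged crop.

Run:
```python
from h import *
c=load('t0');im=c['image'][:,:,::-1]
a=cv2.resize(im[175:270,345:410],None,fx=6,fy=6,interpolation=cv2.INTER_CUBIC)
b=cv2.resize(im[175:270,247:312],None,fx=6,fy=6,interpolation=cv2.INTER_CUBIC)
cv2.imwrite('pics/crop1.png',np.hstack([b,a]))
for n,u,z in[('cup',(373,223),66),('nest',(275,247),34),('plain',(161,243),66),('bottle',(367,195),102),('roll',(388,251),74),('bin',(288,200),150)]:print(n,plane(c,[u],z).round(1))
```

```text
cup [[ 521.  -282.4   66. ]]
nest [[456.4  -8.   34. ]]
plain [[466.9 306.8  66. ]]
bottle [[ 594.1 -260.1  102. ]]
roll [[ 442.5 -319.    74. ]]
bin [[572.6 -42.4 150. ]]
```

View pics/crop1.png

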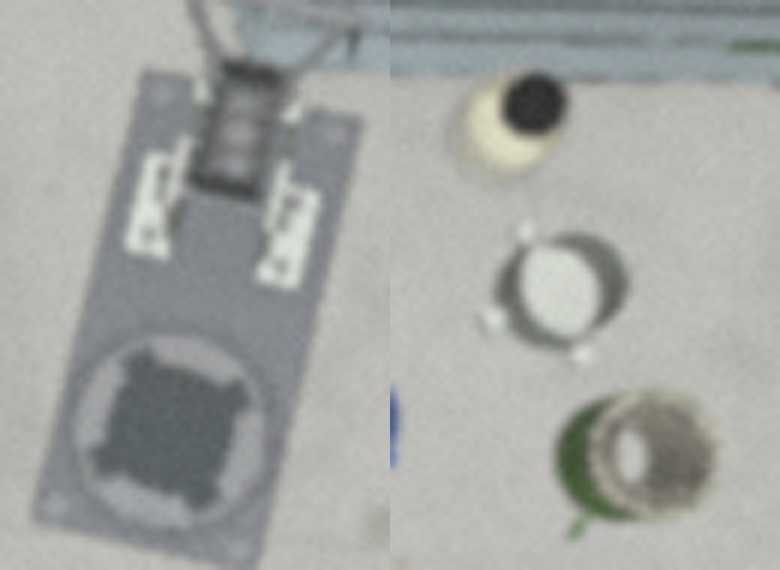

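The crop confirms the lugged cup: its lugs show at crop (527,231), (493,320) and (583,354), with the bottle above and the roll below. The keyways' outer corners are at about (140,362), (240,392), (205,497) and (105,465), with the bore centre near (172,428).

```bash
cat > m1.py <<'E'
from h import *
c=load('t0')
R=lambda p:[(345+(x-390+.5)/6-.5,175+(y+.5)/6-.5) for x,y in p]
L=lambda p:[(247+(x+.5)/6-.5,175+(y+.5)/6-.5) for x,y in p]
ang=lambda v:np.degrees(np.arctan2(v[1],v[0])).round(1)
l=plane(c,R([(527,231),(583,354),(493,320)]),16);m=(l[0]+l[1])/2
print('lugs',l.round(1),'axis',m.round(1),'xdir',ang(l[0]-l[1]),'3rd',ang(l[2]-m), np.linalg.norm(l-m,axis=1))
r=plane(c,R([(565,287)]),66);print('rim',r.round(1))
# refine: ring outline fit by bright ring
k=plane(c,L([(140,362),(240,392),(205,497),(105,465)]),34);kc=k.mean(0);print('key c',kc.round(1),[ang(v-kc) for v in k],np.linalg.norm(k-kc,axis=1).round(1))
n=plane(c,L([(75,432),(267,432),(172,333),(172,525)]),34);print('ring',n.round(1),n.mean(0).round(1))
e=plane(c,L([(38,520),(148,70),(255,565),(358,120)]),5);print('plate',ang(e[1]-e[0]),ang(e[3]-e[2]))
b=plane(c,R([(533,103)]),102);q=plane(c,R([(655,455)]),74);print('bottle',b,'roll',q,ang((b-q)[0]))
E
python3 m1.py
```

```text
lugs [[ 555.9 -278.8   16. ]
 [ 495.6 -304.    16. ]
 [ 512.3 -260.9   16. ]] axis [ 525.7 -291.4   16. ] xdir 22.7 3rd 113.9 [32.64373044 32.64373044 33.3163353 ]
rim [[ 522.6 -284.5   66. ]]
key c [459.1  -9.   34. ] [np.float64(25.8), np.float64(-61.6), np.float64(-154.6), np.float64(118.0)] [35.4 36.6 35.7 36.3]
ring [[457.7  37.4  34. ]
 [457.4 -53.9  34. ]
 [504.8  -8.8  34. ]
 [413.7  -8.6  34. ]] [458.4  -8.5  34. ]
plate -13.5 -13.5
bottle [[ 603.07835062 -264.20995881  102.        ]] roll [[ 444.08454976 -321.16218107   74.        ]] 19.7
```

```bash
python3 -m inch '15 -4.5 0 0 0 0;22 -5 0 0 0 0;22 -5 0 0 0 0;22 -5 0 0 0 0;22 -5 0 0 0 0;22 -5 0 0 0 0;22 -5 0 0 0 0;22 -5 0 0 0 0;22 -5 0 0 0 0;22 -5 0 0 0 0' 1; python3 -m inch '22 -5 0 0 0 0;22 -5 0 0 0 0;22 -5 0 0 0 0;22 -5 0 0 0 0;22 -5 0 0 0 0;22 -5 0 0 0 0;22 -5 0 0 0 0;22 -5 0 0 0 0;14 -0 0 0 0 0;5 0 0 0 0 0'
```

```text
time_s: 0.93
eef_pos: [349.4, -386.4, 231.0]
ee_rot: [-0.0, 0.988, 0.155, -0.0]
force: [0.1, -0.5, -0.3]
grip_width: 1.0
grip_force: 0.0
time_s: 1.77
eef_pos: [523.2, -288.2, 230.7]
ee_rot: [-0.0, 0.988, 0.156, -0.0]
force: [-0.6, -0.2, -0.8]
grip_width: 1.001
grip_force: 0.0
```

Run:
```python
from h import *
c=cap('scene','s1');im=load('s0')['image'][:,:,::-1];im1=c['image'][:,:,::-1]
f=lambda i,x,y,w,h,s:cv2.resize(i[y:y+h,x:x+w],None,fx=s,fy=s,interpolation=cv2.INTER_CUBIC)
cv2.imwrite('pics/crop2.png',np.hstack([f(im,285,175,75,100,5),f(im1,285,120,75,100,5)]))
for P in[(523.5,-287.5,66),(525.7,-291.4,16),(458.5,-8.7,34)]:print(proj(c,P).round(1))
```

```text
[[324.1 195.8]]
[[323.3 208.6]]
[[293.3 250. ]]
```

View pics/crop2.png

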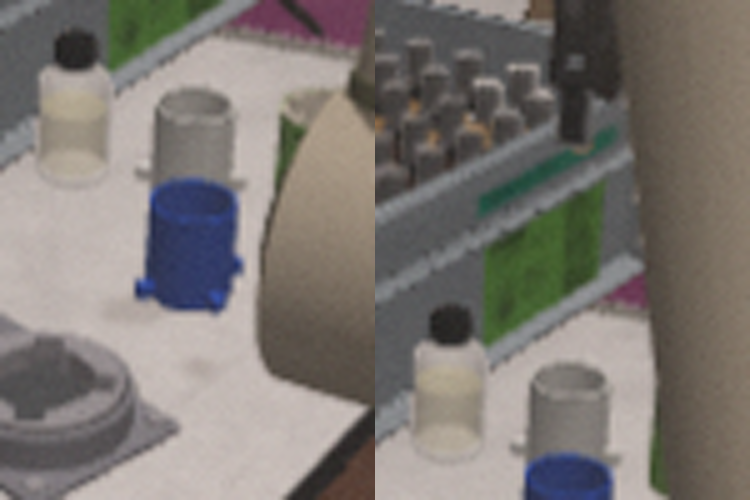

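The crop shows the cup's rim centre at scene (323.6,195.8), where my estimate of (523.5,-287.5) projects to (324.1,195.8), so they agree. Descending.

```bash
python3 -m inch '0 -0.5 10 0 0 -0.35;0 0 18 0 0 -0.4;0 0 20 0 0 0;0 0 20 0 0 0;0 0 20 0 0 0;0 0 20 0 0 0;0 0 15 0 0 0;0 0 10 0 0 0;0 0 5 0 0 0;0 0 0 0 0 0'
python3 - <<'E'
from h import *
c=cap('scene','s2');c=cap('top','t2')
E
```

```text
time_s: 2.65
eef_pos: [521.1, -289.0, 92.6]
ee_rot: [-0.001, 0.981, 0.194, -0.0]
force: [0.4, 0.4, -0.3]
grip_width: 0.999
grip_force: 0.0
```

```bash
python3 -m inch '0 0 5 0 0 0;0 0 8 0 0 0;0 0 10 0 0 0;0 0 10 0 0 0;0 0 10 0 0 0;0 0 8 0 0 0;0 0 7 0 0 0;0 0 4 0 0 0;0 0 1 0 0 0;0 0 0 0 0 0'; python3 -m inch '0 0 0 0 0 0;0 0 0 0 0 0;0 0 0 0 0 0;0 0 0 0 0 0;0 0 0 0 0 0;0 0 0 0 0 0;0 0 0 0 0 0;0 0 0 0 0 0;0 0 0 0 0 0;0 0 0 0 0 0' 0.4 30
```

```text
time_s: 3.58
eef_pos: [521.8, -288.9, 30.1]
ee_rot: [-0.0, 0.981, 0.194, -0.0]
force: [-0.0, -0.4, 0.5]
grip_width: 0.999
grip_force: 0.0
time_s: 4.42
eef_pos: [522.1, -289.2, 31.1]
ee_rot: [0.001, 0.981, 0.194, 0.0]
force: [-0.2, -0.5, 5.4]
grip_width: 0.632
grip_force: 31.5
```

```bash
python3 -m inch '0 0 -4 0 0 0;0 0 -8 0 0 0;0 0 -14 0 0 0;0 0 -16 0 0 0;0 0 -16 0 0 0;0 0 -16 0 0 0;0 0 -16 0 0 0;0 0 -12 0 0 0;0 0 -6 0 0 0;0 0 -2 0 0 0'; python3 -m inch '1 -8 0 0 0 0;2.5 -15 0 0 0 0;2.5 -15 0 0 0 0;2.5 -15 0 0 0 0;2.5 -15 0 0 0 0;2.5 -15 0 0 0 0;2.5 -15 0 0 0 0;2.5 -15 0 0 0 0;2.5 -15 0 0 0 0;2.5 -15 0 0 0 0';python3 -m inch '2.5 -15 0 0 0 0;2.5 -15 0 0 0 0;2.5 -15 0 0 0 0;2.5 -15 0 0 0 0;2.5 -15 0 0 0 0;2.5 -15 0 0 0 0;2.5 -15 0 0 0 0;2.5 -15 0 0 0 0;2.5 -15 0 0 0 0;2 -5 0 0 0 -0.6'
python3 - <<'E'
from h import *
print(ctrl.sense()['joints'])
c=cap('scene','s3');c2=cap('top','t3')
im=c['image'][:,:,::-1];im2=c2['image'][:,:,::-1]
f=lambda i,x,y,w,h,s:cv2.resize(i[y:y+h,x:x+w],None,fx=s,fy=s,interpolation=cv2.INTER_CUBIC)
cv2.imwrite('pics/crop3.png',np.hstack([f(im,240,140,100,140,4),f(im2,235,160,90,140,4)]))
E
```

```text
time_s: 5.25
eef_pos: [522.0, -289.0, 141.5]
ee_rot: [0.001, 0.981, 0.194, 0.001]
force: [-0.6, 0.7, -1.6]
grip_width: 0.633
grip_force: 31.9
time_s: 6.08
eef_pos: [488.3, -146.2, 139.6]
ee_rot: [-0.0, 0.981, 0.194, -0.001]
force: [0.7, 0.5, -1.4]
grip_width: 0.631
grip_force: 31.9
time_s: 6.92
eef_pos: [457.5, -6.7, 140.3]
ee_rot: [-0.0, 0.974, 0.225, -0.0]
force: [-0.0, 0.1, -1.6]
grip_width: 0.637
grip_force: 32.0
[-2.71711050e-01  2.66367474e-01  1.81767596e+00  3.68118254e-04
  1.05812931e+00  8.44752165e-01]
```

View pics/crop3.png

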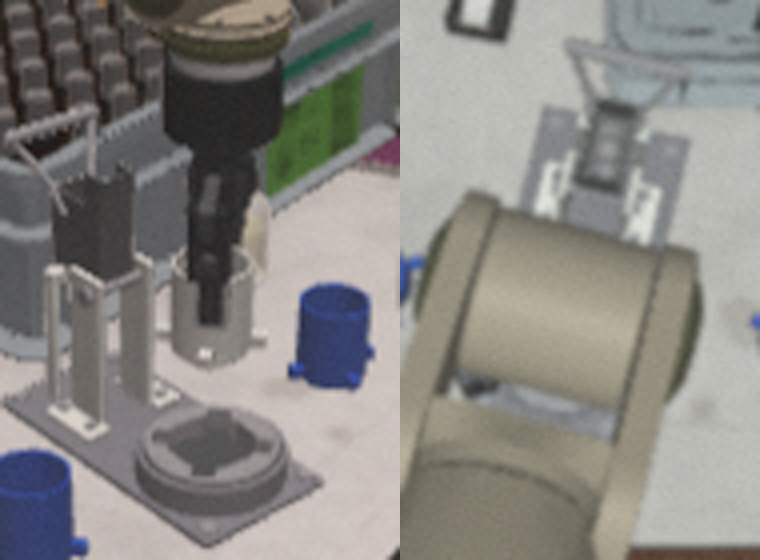

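The crop shows the cup held above and slightly behind the nest, with its front lug at crop (207,353) and right lug at (260,338). The ring centre is at crop (213,440) with its front keyway at (205,468).

Run:
```python
from h import *
c=load('s3');S=lambda p:[(240+(x+.5)/4-.5,140+(y+.5)/4-.5) for x,y in p]
C=np.array([457.5,-6.7])
for z in(110,125,150,175):print(z,(proj(c,[[*C,z]])[0]-[240,140])*4)
ang=lambda v:np.degrees(np.arctan2(v[:,1],v[:,0])).round(1)
l=plane(c,S([(207,353),(262,338)]),120)[:,:2]-C;print('lugs',l.round(1),ang(l),np.linalg.norm(l,axis=1))
k=plane(c,S([(203,470),(272,437),(220,410),(150,440)]),34)[:,:2];print('keys',k.round(1),k.mean(0),ang(k-k.mean(0)),ang(k-[458.5,-8.7]))
for a in range(15,40,4):
  t=np.radians(a+90*np.arange(2));print(a,((proj(c,np.c_[C+37*np.c_[np.cos(t),np.sin(t)],[120,120]])-[240,140])*4).round(0).tolist())
```

```text
110 [214.87675723 347.03880141]
125 [215.29986782 327.60564114]
150 [216.0147938  294.64502898]
175 [216.74201548 260.95506439]
lugs [[ -7.1  22.1]
 [-26.1 -14.8]] [ 107.8 -150.5] [23.15645306 30.02394227]
keys [[446.1  24.1]
 [429.1 -36. ]
 [477.1 -43.5]
 [495.8  15.7]] [462.03162463  -9.943318  ] [ 115.  -141.7  -65.8   37.2] [ 110.6 -137.1  -61.9   33.2]
15 [[163.0, 324.0], [197.0, 362.0]]
19 [[161.0, 326.0], [201.0, 362.0]]
23 [[160.0, 328.0], [205.0, 363.0]]
27 [[160.0, 330.0], [209.0, 363.0]]
31 [[159.0, 332.0], [213.0, 364.0]]
35 [[159.0, 334.0], [217.0, 364.0]]
39 [[159.0, 336.0], [221.0, 364.0]]
```

```bash
python3 -m inch '-0.8 1.1 4 0 0 0;-0.7 1.1 8 0 0 0;0 0 12 0 0 0;0 0 12 0 0 0;0 0 12 0 0 0;0 0 11 0 0 0;0 0 8 0 0 0;0 0 5 0 0 0;0 0 2 0 0 0;0 0 0 0 0 0'; python3 -m inch '0 0 2 0 0 0;0 0 2 0 0 0;0 0 2 0 0 0;0 0 1.5 0 0 0;0 0 1.5 0 0 0;0 0 1 0 0 0;0 0 1 0 0 0;0 0 0 0 0 0;0 0 0 0 0 0;0 0 0 0 0 0'
```

```text
time_s: 7.85
eef_pos: [458.0, -11.7, 66.0]
ee_rot: [-0.0, 0.975, 0.224, -0.0]
force: [0.3, -0.1, -0.9]
grip_width: 0.633
grip_force: 32.0
time_s: 8.68
eef_pos: [458.1, -11.6, 55.4]
ee_rot: [0.0, 0.974, 0.225, 0.0]
force: [-0.7, 0.2, -2.1]
grip_width: 0.634
grip_force: 32.0
```

```bash
python3 -m inch '-0.3 -0.6 1 0 0 0;-0.3 -0.6 1 0 0 0;0 0 1 0 0 0;0 0 1 0 0 0;0 0 1 0 0 0;0 0 0.5 0 0 0;0 0 0.5 0 0 0;0 0 0 0 0 0;0 0 0 0 0 0;0 0 0 0 0 0'
```

```text
time_s: 9.52
eef_pos: [457.0, -10.7, 49.3]
ee_rot: [0.0, 0.974, 0.225, 0.0]
force: [0.1, -0.1, -1.4]
grip_width: 0.632
grip_force: 32.0
```

```bash
python3 -m inch '0 0 0.3 0 0 0;0 0 0.3 0 0 0;0 0 0.3 0 0 0;0 0 0.3 0 0 0;0 0 0.3 0 0 0;0 0 0 0 0 0;0 0 0 0 0 0;0 0 0 0 0 0;0 0 0 0 0 0;0 0 0 0 0 0'
```

```text
time_s: 10.35
eef_pos: [457.1, -10.7, 48.2]
ee_rot: [0.0, 0.974, 0.225, 0.0]
force: [-2.8, -0.6, 5.8]
grip_width: 0.638
grip_force: 32.5
```

```bash
python3 -m inch '0 0 0 0 0 0;0 0 0 0 0 0;0 0 0 0 0 0;0 0 0 0 0 0;0 0 0 0 0 0;0 0 0 0 0 0;0 0 0 0 0 0;0 0 0 0 0 0;0 0 0 0 0 0;0 0 0 0 0 0' 0.85; python3 -m inch '0 0 -3 0 0 0;0 0 -6 0 0 0;0 0 -15 0 0 0;0 0 -20 0 0 0;0 0 -20 0 0 0;0 0 -20 0 0 0;0 0 -20 0 0 0;0 0 -20 0 0 0;0 0 -20 0 0 0;0 0 -10 0 0 0'; python3 -m inch '0 0 -20 0 0 0;0 0 -20 0 0 0;0 0 -20 0 0 0;0 0 -20 0 0 0;-15 0 -10 0 0 0;-20 0 0 0 0 0;-20 0 0 0 0 0;-20 0 0 0 0 0;-20 0 0 0 0 0;-10 0 0 0 0 0'
python3 - <<'E'
from h import *
c=cap('scene','s4');c2=cap('top','t4')
im=c['image'][:,:,::-1];im2=c2['image'][:,:,::-1]
f=lambda i,x,y,w,h,s:cv2.resize(i[y:y+h,x:x+w],None,fx=s,fy=s,interpolation=cv2.INTER_CUBIC)
cv2.imwrite('pics/crop4.png',np.hstack([f(im,235,155,95,125,4),f(im2,250,155,100,125,4)]))
print(proj(c,[458.5,-8.7,84]),proj(c2,[458.5,-8.7,84]))
E
```

```text
time_s: 11.18
eef_pos: [457.0, -10.7, 47.8]
ee_rot: [-0.0, 0.974, 0.225, 0.0]
force: [-0.3, 0.5, -0.8]
grip_width: 0.849
grip_force: 0.0
time_s: 12.02
eef_pos: [457.6, -10.8, 204.7]
ee_rot: [0.001, 0.974, 0.225, 0.002]
force: [0.5, 0.1, 1.0]
grip_width: 0.852
grip_force: 0.0
time_s: 12.85
eef_pos: [361.1, -57.0, 292.3]
ee_rot: [0.0, 0.975, 0.224, 0.0]
force: [-0.9, 0.1, 0.7]
grip_width: 0.851
grip_force: 0.0
[[293.63919835 234.59160635]] [[275.23616332 245.20846663]]
```

View pics/crop4.png

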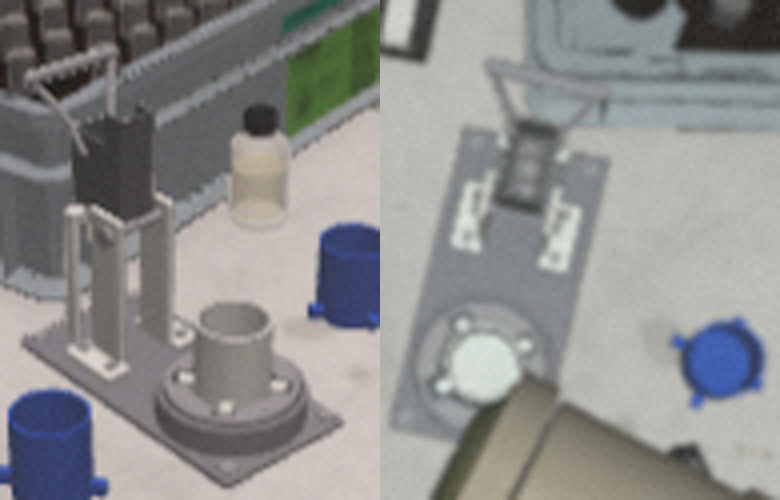

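The crop shows the cup home with its lugs flush in the keyways; its rim centre is at scene (293.4,234.4) against the expected (293.6,234.6). The bar runs from scene crop (32,75) to (113,52), and from top crop (493,66) to (605,98).

Run:
```python
from h import *
c=load('t4');s=load('s4')
T=[(250+(x-380+.5)/4-.5,155+(y+.5)/4-.5) for x,y in[(493,66),(605,98)]]
S=[(235+(x+.5)/4-.5,155+(y+.5)/4-.5) for x,y in[(32,75),(113,52)]]
p=plane(c,T,210);d=p[0]-p[1];print(p.round(1),p.mean(0),np.linalg.norm(d),np.degrees(np.arctan2(d[1],d[0])))
q=plane(s,S,210);d=q[0]-q[1];print(q.round(1),q.mean(0),np.linalg.norm(d),np.degrees(np.arctan2(d[1],d[0])))
print(ctrl.sense()['joints'])
# feasibility of bar path incl. radius from base
n=np.array([458.5,-8.7]);u=np.array([np.cos(np.radians(-13.5)),np.sin(np.radians(-13.5))])
print('nominal bar',n+176*u,'stop',n-11*u)
```

```text
[[635.4 -15.7 210. ]
 [614.9 -85.3 210. ]] [625.143386   -50.49999383 210.        ] 72.47746454962622 73.62737977065916
[[643.6 -25.4 210. ]
 [622.  -90.6 210. ]] [632.76510464 -58.00490403 210.        ] 68.76920627513405 71.67645005614168
[-4.79093424e-01 -9.54070570e-02  1.79690922e+00  1.13388242e-05
  1.43871157e+00  6.40179970e-01]
nominal bar [629.63710599 -49.78638404] stop [447.80393088  -6.132101  ]
```

```bash
python3 -m inch '0 0 0 0 0 -0.6;0 0 0 0 0 -0.9;0 0 0 0 0 -0.9;0 0 0 0 0 -0.9;0 0 0 0 0 -0.9;0 0 0 0 0 -0.9;0 0 0 0 0 -0.9;0 0 0 0 0 -0.9;0 0 0 0 0 -0.8;0 0 0 0 0 -0.5' 0.6 20
python3 - <<'E'
from h import *
from scipy.spatial.transform import Rotation as R
s=ctrl.sense();q=s['ee_rot'];m=R.from_quat([*q[1:],q[0]]).as_matrix();print(m.round(3),s['joints'])
print('shift', m.T@(np.array([628,-51,270])-s['eef_pos']))
t=load('t4');c=load('s4')
for z in(120,150,180):print(z,plane(t,[(290,180)],z).round(),plane(c,[(243,177)],z).round())
E
```

```text
time_s: 13.78
eef_pos: [363.4, -56.4, 291.9]
ee_rot: [-0.0, 0.791, 0.612, 0.0]
force: [-0.2, -0.2, -0.4]
grip_width: 0.599
grip_force: 0.0
[[ 0.252  0.968  0.   ]
 [ 0.968 -0.252  0.   ]
 [ 0.     0.    -1.   ]] [-4.75872015e-01 -9.13889038e-02  1.79463248e+00  3.09752694e-04
  1.43830980e+00 -2.21679825e-01]
shift [ 71.72679852 254.76417176  21.9638692 ]
120 [[632. -49. 120.]] [[ 756. -158.  120.]]
150 [[626. -48. 150.]] [[ 713. -107.  150.]]
180 [[619. -47. 180.]] [[670. -57. 180.]]
```

Run:
```python
from h import *
t=load('t4');c=load('s4')
im=c['image'][:,:,::-1];im2=t['image'][:,:,::-1]
f=lambda i,x,y,w,h,s:cv2.resize(i[y:y+h,x:x+w],None,fx=s,fy=s,interpolation=cv2.INTER_CUBIC)
cv2.imwrite('pics/crop5.png',np.hstack([f(im,150,120,130,120,3),f(im2,265,120,130,120,3)]))
```

```text
(no output)
```

View pics/crop5.png

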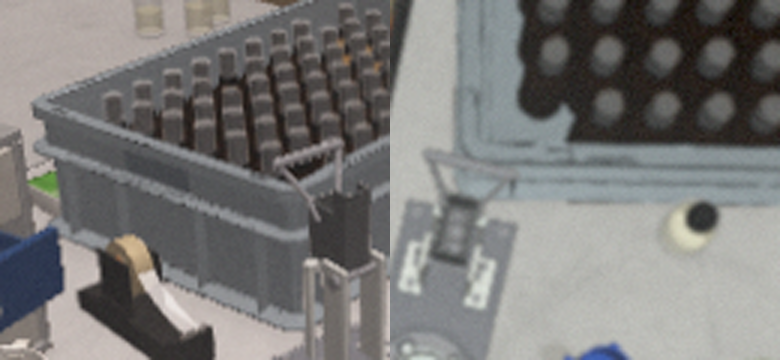

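```bash
python3 -m inch '4 12 0 0 0 0;7 25 0 0 0 0;8 28 0 0 0 0;8 28 0 0 0 0;8 28 0 0 0 0;8 28 0 0 0 0;8 28 0 0 0 0;8 28 0 0 0 0;7 25 0 0 0 0;4 18 0 0 0 0'
```

```text
time_s: 14.62
eef_pos: [622.7, -51.3, 290.6]
ee_rot: [-0.0, 0.792, 0.61, -0.0]
force: [-1.0, -0.4, 0.3]
grip_width: 0.6
grip_force: 0.0
```

The crop shows the crate's near corner with its rim at scene (250,187) and its foot at (252,228); in the top view its front rim edge is at row ~186, column 288. The bar just overhangs the rim.

Run:
```python
from h import *
from scipy.spatial.transform import Rotation as R
t=load('t4');c=load('s4')
for z in(100,120,140,160,180):print(z,plane(t,[(288,186)],z).round(),plane(c,[(250,187)],z).round())
s=ctrl.sense();q=s['ee_rot'];m=R.from_quat([*q[1:],q[0]]).as_matrix()
print('shift', m.T@(np.array([628,-51,270])-s['eef_pos']),s['eef_pos'])
```

```text
100 [[620. -44. 100.]] [[ 717. -144.  100.]]
120 [[616. -44. 120.]] [[ 691. -113.  120.]]
140 [[612. -43. 140.]] [[664. -81. 140.]]
160 [[608. -42. 160.]] [[638. -49. 160.]]
180 [[604. -42. 180.]] [[611. -17. 180.]]
shift [ 1.66532066  5.08847167 20.58546484] [622.66727547 -51.32394528 290.58845084]
```

```bash
python3 -m inch '0.5 1 4 0 0 0;0.5 2 10 0 0 0;0.5 1 13 0 0 0;0 0 14 0 0 0;0 0 14 0 0 0;0 0 14 0 0 0;0 0 11 0 0 0;0 0 8 0 0 0;0 0 4 0 0 0;0 0 0 0 0 0'
python3 - <<'E'
from h import *
c=cap('scene','s5')
im=c['image'][:,:,::-1]
cv2.imwrite('pics/crop6.png',cv2.resize(im[120:240,200:320],None,fx=5,fy=5,interpolation=cv2.INTER_CUBIC))
E
```

```text
time_s: 15.45
eef_pos: [624.2, -51.9, 199.1]
ee_rot: [-0.0, 0.792, 0.61, -0.0]
force: [0.9, -0.4, 0.1]
grip_width: 0.6
grip_force: 0.0
```

View pics/crop6.png

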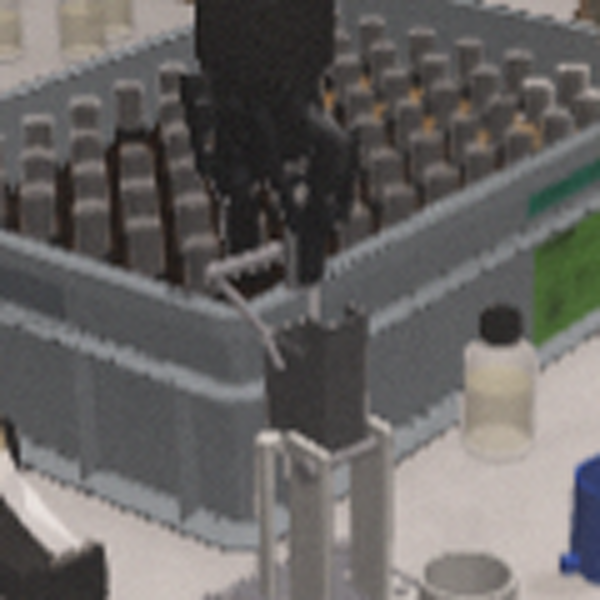

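The bar, from (213,272) to about (300,245), runs between the back finger at (240,220) and the front finger at (310,260). I'll close lightly.

```bash
python3 -m inch '0 0 0 0 0 0;0 0 0 0 0 0;0 0 0 0 0 0;0 0 0 0 0 0;0 0 0 0 0 0;0 0 0 0 0 0;0 0 0 0 0 0;0 0 0 0 0 0;0 0 0 0 0 0;0 0 0 0 0 0' 0 20
```

```text
time_s: 16.33
eef_pos: [625.0, -52.2, 200.4]
ee_rot: [0.001, 0.792, 0.61, 0.001]
force: [3.2, -1.5, 5.2]
grip_width: 0.105
grip_force: 19.9
```

```bash
python3 -m inch '0 -3.6 -2.6 0 0 0;0 -3.6 -2.6 0 0 0;0 -3.8 -2.4 0 0 0;0 -3.8 -2.4 0 0 0;0 -4 -2.1 0 0 0;0 -4 -2.1 0 0 0;0 -4.1 -1.8 0 0 0;0 -4.1 -1.8 0 0 0;0 -4.2 -1.5 0 0 0;0 -4.2 -1.5 0 0 0'; python3 -m inch '0 -4.3 -1.2 0 0 0;0 -4.3 -1.2 0 0 0;0 -4.4 -0.8 0 0 0;0 -4.4 -0.8 0 0 0;0 -4.4 -0.5 0 0 0;0 -4.4 -0.5 0 0 0;0 -4.5 -0.2 0 0 0;0 -4.5 -0.2 0 0 0;0 -4.5 0.2 0 0 0;0 -4.5 0.2 0 0 0'
```

```text
time_s: 17.17
eef_pos: [585.7, -42.3, 220.5]
ee_rot: [-0.0, 0.793, 0.61, -0.001]
force: [2.0, -5.3, -1.1]
grip_width: 0.106
grip_force: 19.4
time_s: 18.0
eef_pos: [542.5, -31.5, 224.9]
ee_rot: [-0.0, 0.793, 0.61, -0.002]
force: [1.2, -9.1, -3.4]
grip_width: 0.102
grip_force: 19.3
```

```bash
python3 -m inch '-0.4 -4.4 0.5 0 0 0;-0.4 -4.4 0.5 0 0 0;-0.4 -4.4 0.8 0 0 0;-0.3 -4.4 0.8 0 0 0;-0.3 -4.3 1.1 0 0 0;-0.2 -4.3 1.1 0 0 0;-0.1 -4.2 1.5 0 0 0;-0.1 -4.2 1.5 0 0 0;-0.1 -4.1 1.8 0 0 0;-0.1 -4.1 1.8 0 0 0'
```

```text
time_s: 18.83
eef_pos: [501.4, -21.6, 213.4]
ee_rot: [-0.0, 0.792, 0.61, 0.0]
force: [6.7, -2.0, -10.1]
grip_width: 0.101
grip_force: 19.4
```

```bash
python3 -m inch '-0.1 -4 2.4 0 0 0;-0.1 -4 2.4 0 0 0;-0.1 -3.8 2.7 0 0 0;-0.1 -3.8 2.7 0 0 0;0 -3.6 2.8 0 0 0;0 -3.6 2.8 0 0 0;0 -3.4 3 0 0 0;0 -3.4 3 0 0 0;0 -3.2 3.2 0 0 0;0 -3.2 3.2 0 0 0'
```

```text
time_s: 19.67
eef_pos: [467.0, -13.1, 186.0]
ee_rot: [0.001, 0.792, 0.61, 0.001]
force: [7.5, -0.9, -4.5]
grip_width: 0.103
grip_force: 19.4
```

```bash
python3 -m inch '0 -2.8 3.4 0 0 0;0 -2.8 3.4 0 0 0;0 -2.6 3.6 0 0 0;0 -2.6 3.6 0 0 0;0 -2.3 3.8 0 0 0;0 -2.3 3.8 0 0 0;0 -2.1 3.9 0 0 0;0 -2.1 3.9 0 0 0;0 -1.8 4 0 0 0;0 -1.8 4 0 0 0'
```

```text
time_s: 20.5
eef_pos: [448.4, -8.5, 152.8]
ee_rot: [0.006, 0.792, 0.61, 0.004]
force: [8.9, -2.6, 37.6]
grip_width: 0.099
grip_force: 24.0
```

```bash
python3 -m inch '0 0 -1 0 0 0;0 0 -0.5 0 0 0;0 0 0 0 0 0;0 0 0 0 0 0;0 0 0 0 0 0;0 0 0 0 0 0;0 0 0 0 0 0;0 0 0 0 0 0;0 0 0 0 0 0;0 0 0 0 0 0'
python3 - <<'E'
from h import *
c=cap('scene','s6')
im=c['image'][:,:,::-1]
cv2.imwrite('pics/crop7.png',cv2.resize(im[145:285,220:360],None,fx=4.2,fy=4.2,interpolation=cv2.INTER_CUBIC))
n=np.array([458.5,-8.7]);u=np.array([np.cos(np.radians(-13.8)),np.sin(np.radians(-13.8))]);w=np.array([-u[1],u[0]])
for th in(1.65,1.75,1.85):
  b=np.array([75,95]);x=b[0]*np.cos(th)-b[1]*np.sin(th);z=b[0]*np.sin(th)+b[1]*np.cos(th)
  print(th,round(x),round(z),((proj(c,[[*(n+(101+x)*u+k*w),115+z] for k in(-33,33)])-[220,145])*4.2).round().tolist())
E
```

```text
time_s: 21.33
eef_pos: [448.4, -8.5, 152.9]
ee_rot: [0.005, 0.793, 0.61, 0.004]
force: [16.8, -3.9, 7.5]
grip_width: 0.107
grip_force: 21.7
1.65 -101 67 [[351.0, 225.0], [272.0, 257.0]]
1.75 -107 57 [[357.0, 243.0], [278.0, 276.0]]
1.85 -112 46 [[362.0, 261.0], [284.0, 295.0]]
```

View pics/crop7.png

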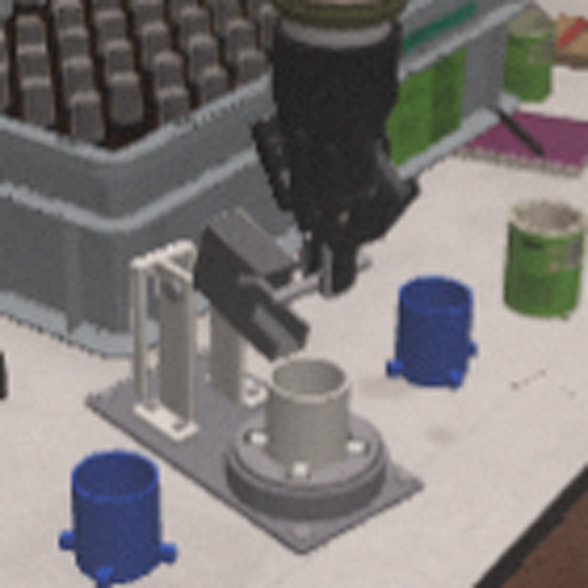

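The bar's ends at crop (282,298) and (368,262) match the stop pose for 1.85 rad. I'll ease the tension and let go.

```bash
python3 -m inch '0 0.5 0 0 0 0;0 0.5 0 0 0 0;0 0 0 0 0 0;0 0 0 0 0 0;0 0 0 0 0 0;0 0 0 0 0 0;0 0 0 0 0 0;0 0 0 0 0 0;0 0 0 0 0 0;0 0 0 0 0 0' 0.35; python3 -m inch '0 0 -3 0 0 0;0 0 -5 0 0 0;0 0 -8 0 0 0;0 0 -12 0 0 0;0 0 -20 0 0 0;0 0 -20 0 0 0;0 0 -20 0 0 0;0 0 -20 0 0 0;0 0 -20 0 0 0;0 0 -10 0 0 0'; python3 -m inch '0 -15 0 0 0 0;0 -20 0 0 0 0;0 -20 0 0 0 0;0 -20 0 0 0 0;0 -15 0 0 0 0;0 -5 0 0 0 0;0 0 0 0 0 0;0 0 0 0 0 0;0 0 0 0 0 0;0 0 0 0 0 0'
python3 - <<'E'
from h import *
c=cap('scene','s7');c2=cap('top','t7')
f=lambda i,x,y,w,h,s:cv2.resize(i[y:y+h,x:x+w,::-1],None,fx=s,fy=s,interpolation=cv2.INTER_CUBIC)
cv2.imwrite('pics/crop8.png',np.hstack([f(c['image'],250,190,80,100,5),f(c2['image'],245,180,70,100,5)]))
E
```

```text
time_s: 22.22
eef_pos: [445.3, -7.5, 150.1]
ee_rot: [-0.0, 0.792, 0.61, -0.0]
force: [0.3, 0.3, -0.2]
grip_width: 0.349
grip_force: 0.0
time_s: 23.05
eef_pos: [445.8, -7.6, 291.3]
ee_rot: [0.002, 0.792, 0.61, 0.001]
force: [0.5, -0.7, 0.3]
grip_width: 0.35
grip_force: 0.0
time_s: 23.88
eef_pos: [354.1, 16.6, 288.0]
ee_rot: [-0.0, 0.793, 0.61, -0.0]
force: [0.8, 0.3, 0.1]
grip_width: 0.351
grip_force: 0.0
```

View pics/crop8.png

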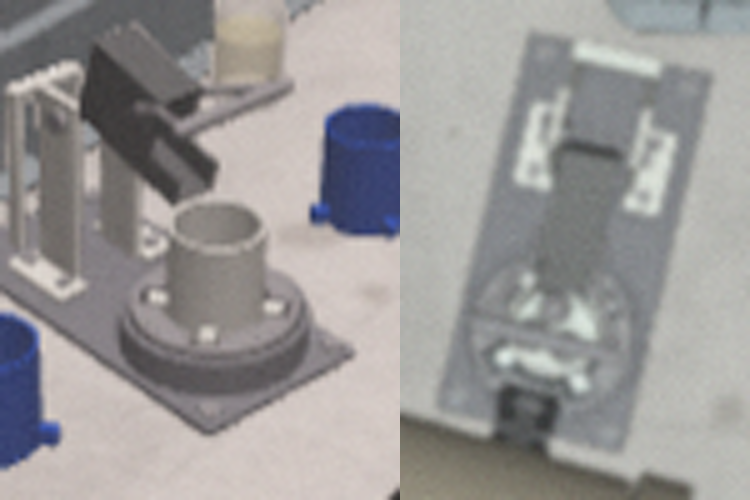

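The bar's ends are at scene (286,216) and (307.6,207), still at the stop. The chute is empty, no ball lies outside, and glints show in the cup. The cup is home and the robot is clear.

```bash
python3 -c "
from rig import ctrl
print(ctrl.finish_job())"
```

```text
the job is handed in; nothing more can be done
None
```

I handed the job in at about 24 s: the lugged cup is fully home in the nest and let go, the bin is at its forward stop, and the robot is clear; the balls appear to be in the cup (glints in it, none seen outside), but I couldn't count them and no verdict came back.

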